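# Load test coupons on an indexing slide and set it before the imaging head

## Task

Lift the spring-loaded release bar, slide the carriage to the loading end (the last notch at the robot's right) and let the bar drop so that it locks there. With it locked there, stand every coupon from the supply stand upright and fully down in a rack slot that matches its thickness (thin ones in narrow slots, thick ones in wide slots) and set the reference block in the carriage's tray; then lift the bar again, slide the carriage to the notch that puts the rack squarely in front of the imaging head, let it lock, and leave everything in place. Do not disturb the bottle and the jar nearby.

Things in the scene. Friction and masses are not known exactly. Their poses are not given: they have to be found in the camera images.
- rail: fixed base of the indexing slide, grey plate 220 x 350 x 10 mm on the bench with guide rods; origin on the bench under the middle of its length; x points away from the robot (across), y along the slide to the robot's left. Plate spans x -75..+145 mm, y -175..+175 mm. Four notches 36 mm apart in a steel toothed strip under the release bar, then at the left a flat land without notches, where the carriage starts parked and unlocked.
- carriage (a joint): position of the carriage along the rail's +y in m: 0 = first notch (loading end, right-hand), notches at 0, 0.036, 0.072, 0.108, flat land from 0.121; stops at -0.004 and 0.172. It starts on the land. Moves with about 1 N friction plus 12 N per m/s when the bar is up; held by the notch (about 1 mm play) when it is down.
- release_bar (a joint): lift of the release bar in m: 0 = down in a notch (locked), up to 0.026; 0.0175 when it rests on the flat land. A spring and its weight push it down with 6 to 8 N. The pin clears the teeth above 0.018: hold it at 0.020 to 0.025 while sliding. The teeth have roof-shaped tops, so a bar let go between notches slides the carriage into the nearest notch.
- bar_grip (a point): centre of the release bar, a black horizontal bar on the front of the carriage (right half): 10 mm thick (x) x 50 long (y) x 12 high (z), 105 mm above the bench when down; on one central stem 8 x 11 mm. Pinch it across x from above, lift and slide along the rail's y. Rides with the carriage. Axes as the rail's.
- carriage_mid (a point): centre of the 2 x 2 slotted rack on the carriage (140 mm long carriage), 82.5 mm above the bench. Axes as the rail's. A shelf hangs over the bench behind the slide: over the rack keep fingertips below about 0.22 m so that wrists clear it.
- slot_narrow_front (a point): point where the CENTRE of a coupon lies when fully seated in this slot of the carriage rack (front right). Slot 11 mm wide (x) for a 8 mm coupon, 56 mm long (y); slot floor 42.5 mm below this point, slot walls 32 mm tall plus a flared mouth, in all to 5 mm below this point (the top 47 mm of a seated coupon stand free). Axes as the rail's.
- slot_wide_front (a point): point where the CENTRE of a coupon lies when fully seated in this slot of the carriage rack (front left). Slot 17 mm wide (x) for a 14 mm coupon, 56 mm long (y); slot floor 42.5 mm below this point, slot walls 32 mm tall plus a flared mouth, in all to 5 mm below this point (the top 47 mm of a seated coupon stand free). Axes as the rail's.
- slot_wide_back (a point): point where the CENTRE of a coupon lies when fully seated in this slot of the carriage rack (back right). Slot 17 mm wide (x) for a 14 mm coupon, 56 mm long (y); slot floor 42.5 mm below this point, slot walls 32 mm tall plus a flared mouth, in all to 5 mm below this point (the top 47 mm of a seated coupon stand free). Axes as the rail's.
- slot_narrow_back (a point): point where the CENTRE of a coupon lies when fully seated in this slot of the carriage rack (back left). Slot 11 mm wide (x) for a 8 mm coupon, 56 mm long (y); slot floor 42.5 mm below this point, slot walls 32 mm tall plus a flared mouth, in all to 5 mm below this point (the top 47 mm of a seated coupon stand free). Axes as the rail's.
- tray_mid (a point): point where the CENTRE of the reference block lies when it stands in the middle of the tray at the carriage's front left; tray inside 56 x 56 mm, its floor 27 mm below this point, its rim 8 mm high. Axes as the rail's.
- head_lens (a point): lens of the imaging head (grey box 60 mm wide on a post on the back of the slide's base, lens looking to -x across the slide), 110 mm above the bench. It stands opposite the rack middle at one of the three other notches (carriage 0.036, 0.072 or 0.108; rack squarely in front when carriage_mid and this point have the same y in the rail's frame). The other two mounts carry low black blank covers.
- stand: fixed white supply stand 104 x 140 mm, floor 6 mm above the bench; four stalls 18 x 56 mm inside with walls to 46 mm above the bench, centres at x +-24, y +-34 mm. Origin under its middle; coupons stand with their thickness along its x.
- thin_0_mid (a point): aluminium test coupon, 8 mm thick (its x) x 50 wide (its y) x 85 tall (its z), 80 g, starts upright in a stall of the stand; the top 6 mm is a rim that stands 4 mm proud of both faces (16 mm thick), below it the faces are flat and free to grip. Point: its centre, half-way up. May be absent.
- thin_1_mid (a point): aluminium test coupon, 8 mm thick (its x) x 50 wide (its y) x 85 tall (its z), 80 g, starts upright in a stall of the stand; the top 6 mm is a rim that stands 4 mm proud of both faces (16 mm thick), below it the faces are flat and free to grip. Point: its centre, half-way up. May be absent.
- thick_0_mid (a point): aluminium test coupon, 14 mm thick (its x) x 50 wide (its y) x 85 tall (its z), 140 g, starts upright in a stall of the stand; the top 6 mm is a rim that stands 4 mm proud of both faces (22 mm thick), below it the faces are flat and free to grip. Point: its centre, half-way up. May be absent.
- thick_1_mid (a point): aluminium test coupon, 14 mm thick (its x) x 50 wide (its y) x 85 tall (its z), 140 g, starts upright in a stall of the stand; the top 6 mm is a rim that stands 4 mm proud of both faces (22 mm thick), below it the faces are flat and free to grip. Point: its centre, half-way up. May be absent.
- ref_block_mid (a point): reference block, black with white top, 44 x 44 x 54 mm tall, 120 g, stands on the bench at the front left. Point: its centre, 27 mm above its underside.
- media_bottle: white plastic bottle 65 x 64 x 137 mm, a bystander; origin at its underside.
- powder_jar: small jar 43 mm across, 74 mm tall, a bystander; origin at its underside.
Things that resemble listed ones, but are neither listed nor needed, are in the scene too. Leave any green, purple or turquoise look-alike of the part that bears thick_1_mid alone.

How it is judged:
By the outcome, as a careful person would: the job done as asked, in the order asked, and still so for the second after the job is handed in, with the robot touching nothing.
Of thin_0, thin_1, thick_0, thick_1 only 2 to 4 are there at a start; the rules pass over those that are not, and their reading is None.
At some moment in a run one of ref_block may be knocked a few centimetres aside while the robot is not near it.
Once in a run the grip may slacken for a moment while it holds something.
It also fails if it takes over 200 s, if anything falls off the work surface, if the arm or the gripper's body presses on something with over 40 N, if the wrist force passes 120 N, or if a joint passes its speed limit or range.

## Robot

A 7-joint arm with a two-finger parallel gripper is mounted at the origin on a cart in front of the work surface, level with it; the furniture and walls round the work are solid. World frame = base frame: x ahead of the robot, y to its left, z up, the work surface at z = 0. Lengths are in m, angles in rad, forces in N, time in s.
With the tool pointing down it reaches from about 0.375 to 0.925 m from the base axis. Payload 3.1 kg.
Tool frame: the origin (TCP) lies at the very end of the fingers, on their centre line; the grasp point (between the pads) lies 19 mm behind it (grip_point_offset is the distance from the TCP to the grasp point, in m); z points along the fingers, y is the line along which they close (so a half turn about z gives the same grasp; the last joint's range is limited). The gripper opens to 85 mm and grips with 20 to 120 N. Pads are 22 mm wide; open, the fingers measure 114 mm over their backs; the gripper's body (76 mm by 85 mm) begins 54 mm behind the grasp point. The pads swing forward as they close: fully open they stand 13 mm farther back than shut.
Start: joints at [1.21, 0.383, 0.044, 1.598, -0.018, 1.161, -0.05], TCP at [0.169, -0.628, 0.231] pointing down, gripper open.
Joint ranges: [-2.61, 2.61], [-0.41, 2.15], [-1.48, 1.57], [0, 2.5], [-1.57, 4.71], [0.05, 1.97], [-2.85, 2.85]. Speed limits (rad/s): [2.79, 2.79, 3.14, 3.14, 3.14, 3.14, 3.14].

## Interface

Orientations are given as a 3x3 rotation matrix whose columns are the frame's x, y, z axes.
In Python, from rig import reach, servo_line, movej, command_gripper, wait, solve_ik, sense, snapshot, camera_params, MotionError, job_done, grip_point_offset gives the robot as it stands. Calls block until the motion is done:
- reach(position, orientation): joint-space move of the TCP to a pose.
- servo_line(position, attitude=None, speed=0.15, until_force=None): straight line of the TCP; attitude=None keeps the orientation; speed is the mean speed in m/s. With until_force (N) it stops when the force on the tool has changed by that much, and returns True; else False.
- movej(angles): joint-space move.
- command_gripper(opening, grip_force=None): opening from 0.0 (shut) to 1.0 (fully open); grip_force is the grip in N (None keeps the last); returns when the fingers have stopped.
- wait(seconds).
- solve_ik(position, orientation): joint angles nearest the present ones, or None.
- sense(): the state.
- snapshot(name): name is "side" or "top"; returns (picture, depth): 400x640x3 uint8, red, green, blue; 400x640 float32, m along the optical axis (not along the pixel's ray), 0 where there is no reading.
- camera_params(name): a dict with "camera_matrix" (3x3 intrinsics, pixels), "rvec" (rotation vector, rad) and "tvec" (3), from world to camera coordinates, as OpenCV has them. Camera axes: x right, y down, z forward; pixel columns grow to the right and rows downward; lengths in m; the calibration is good to about 2 mm. A picture is of the moment at which its call begins. camera_params takes no time and is no camera call.
A pose or a line that the arm cannot do raises MotionError and nothing moves.
- job_done(): hands the job in; it is judged then, once.
The state is a dict: "time_s": time; "joints": joint angles; "qd": joint speeds; "effort": joint torques, N m; "tool_pos": TCP position; "tcp_rot": TCP orientation; "ft_force": force on the tool from outside, world axes, zero at the start; "torque": the same for the moment, N m; "finger_gap": opening from 0.0 (shut) to 1.0 (fully open); "grip_force": force on a finger pad.
Only numpy, scipy, OpenCV 4.12 (cv2) and the standard library are available. Lean on these libraries where they do the work, as an engineer would, in place of code of your own. Each camera call takes 0.05 s, during which the arm holds its last target. There are 200 camera calls.

## Working session

There is one attempt and no reset: what is moved stays moved. The work goes in short steps, each a Python script; the robot and the scene stay as the last script left them, time stands still between calls to the robot, and variables do not carry over. Pictures are saved under pics/ and viewed, at most 14 in all, crops included, and the job is handed in when it is done.

```bash
ls; mkdir -p pics; python3 - <<'E'
from rig import *
import cv2,numpy as np
for n in("top","side"):
    p,d=snapshot(n); cv2.imwrite(f"pics/{n}0.png",cv2.cvtColor(p,cv2.COLOR_RGB2BGR)); np.save(f"{n}0.npy",d)
    c=camera_params(n); R=cv2.Rodrigues(np.array(c["rvec"]))[0]; print(n,c["camera_matrix"],-R.T@np.array(c["tvec"]).ravel(),R)
s=sense(); print(s["time_s"],s["tool_pos"],s["tcp_rot"],grip_point_offset,s["finger_gap"])
E
```

```text
pics
top [[406.82015543   0.         319.86437204]
 [  0.         406.82015543 197.08110143]
 [  0.           0.           1.        ]] [ 0.27266436 -0.03652815  1.09298686] [[ 0.10286229 -0.99469431  0.00160839]
 [-0.97448919 -0.10109686 -0.20037525]
 [ 0.19947472  0.0190437  -0.9797179 ]]
side [[462.68332249   0.         319.28081862]
 [  0.         462.68332249 201.29948002]
 [  0.           0.           1.        ]] [0.3838324  1.08846809 0.8880823 ] [[-0.99441166 -0.10550022  0.00389212]
 [-0.06467294  0.57961862 -0.81231747]
 [ 0.08344373 -0.80802968 -0.58320253]]
0.1 [ 0.16859829 -0.62685676  0.23000255] [[ 9.65664905e-01  2.59789731e-01 -7.66526178e-04]
 [ 2.59790824e-01 -9.65662156e-01  2.30810718e-03]
 [-1.40582777e-04 -2.42799457e-03 -9.99997043e-01]] 0.0187 0.9985584446461158
```

View pics/top0.png

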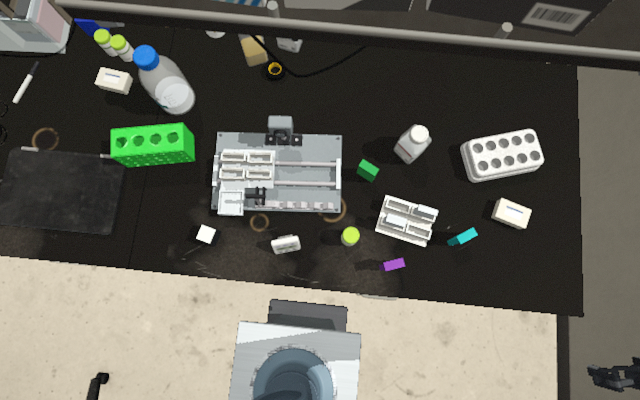

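View pics/side0.png

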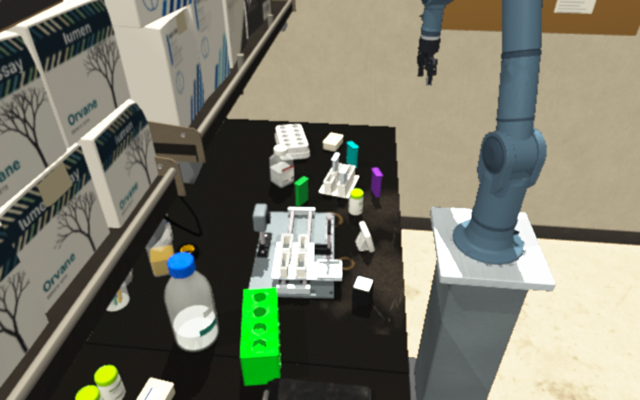

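The top view shows the rail at about (212–342, 133–212), the stand near (407, 220), the reference block at (205, 234) and the imaging head near (280, 125). I'll enlarge the work area in both views.

```bash
python3 - <<'E'
import cv2
t=cv2.imread("pics/top0.png");s=cv2.imread("pics/side0.png")
cv2.imwrite("pics/c1.png",cv2.resize(t[110:260,190:350],None,fx=5,fy=4,interpolation=cv2.INTER_CUBIC)[:, :]) 
a=cv2.resize(t[185:255,365:445],None,fx=5,fy=5,interpolation=cv2.INTER_CUBIC)
b=cv2.resize(s[145:215,310:390],None,fx=5,fy=5,interpolation=cv2.INTER_CUBIC)
cv2.imwrite("pics/c2.png",cv2.hconcat([a,b]))
E
```

```text
(no output)
```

View pics/c1.png

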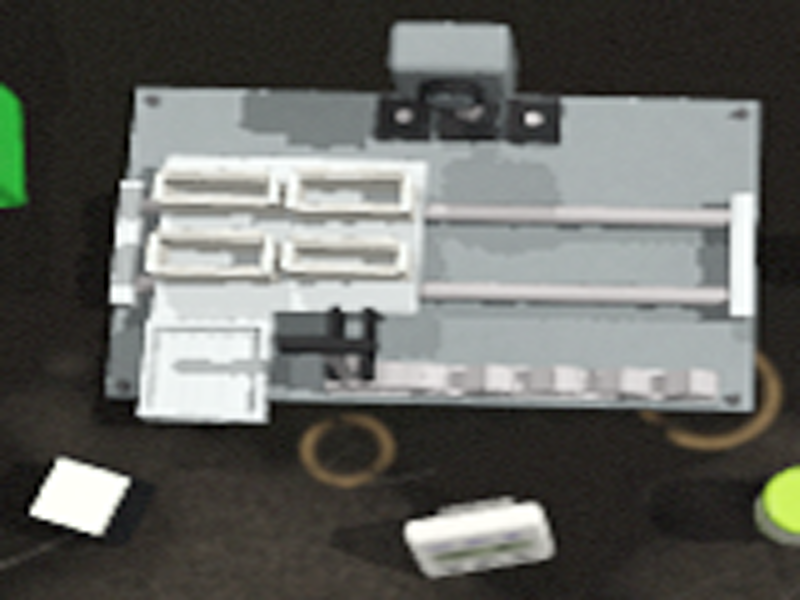

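View pics/c2.png

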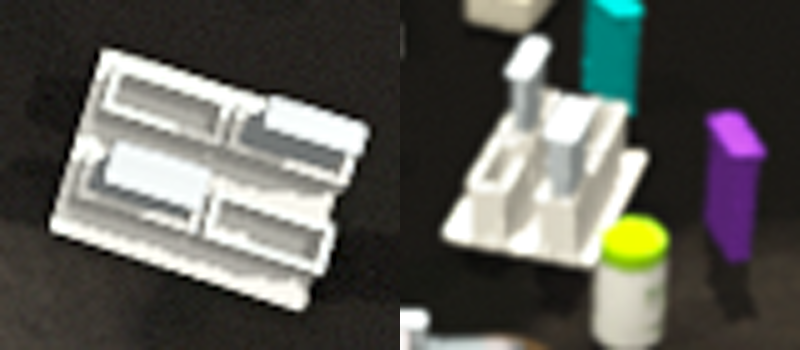

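The stand holds two coupons, in the front-left and back-right stalls; the other two stalls are empty. The carriage is parked left, the black bar is at crop (275–380, 340), and the head is at crop x≈452. Next I'll measure with depth.

```bash
cat > h.py <<'E'
from rig import *
import cv2,numpy as np
def cam(n):
    c=camera_params(n); K=np.array(c["camera_matrix"]);R=cv2.Rodrigues(np.array(c["rvec"]))[0];t=np.array(c["tvec"]).ravel();return K,R,t
def cloud(n,d):
    K,R,t=cam(n); v,u=np.mgrid[:400,:640]
    P=np.stack([(u-K[0,2])/K[0,0]*d,(v-K[1,2])/K[1,1]*d,d],-1)
    return (P-t)@R
def pix(n,u,v,z):
    K,R,t=cam(n); r=R.T@np.linalg.solve(K,[u,v,1]); C=-R.T@t; return (C+r*(z-C[2])/r[2])[:2]
def proj(n,p):
    K,R,t=cam(n); q=K@(R@np.asarray(p)+t); return q[:2]/q[2]
def rot(a):  # tool down, tool y along direction angle a
    y=np.array([np.cos(a),np.sin(a),0]);z=np.array([0,0,-1.]);return np.stack([np.cross(y,z),y,z],1)
def blob(n,W,z0,z1,box):
    m=(W[...,2]>z0)&(W[...,2]<z1)&(W[...,0]>box[0])&(W[...,0]<box[1])&(W[...,1]>box[2])&(W[...,1]<box[3])
    k,l,st,ce=cv2.connectedComponentsWithStats(m.astype(np.uint8),connectivity=4); out=[]
    for i in range(1,k):
        if st[i,4]<12: continue
        q=W[l==i]; c,s,a=cv2.minAreaRect((q[:,:2]*1000).astype(np.float32))
        out.append((np.round(c,1),np.round(s,1),round(a,1),round(float(np.median(q[:,2]))*1000,1),st[i,4],st[i,:4]))
    return out
E
python3 - <<'E'
from h import *
for n in("top","side"):
    W=cloud(n,np.load(n+"0.npy"))
    print(n)
    for nm,z0,z1,b in [("plate",.004,.016,(.3,.75,-.25,.3)),("coupons",.08,.1,(.2,.5,-.4,-.12)),("stand",.035,.055,(.2,.5,-.4,-.12)),("block",.045,.062,(.2,.45,.1,.35)),("bar",.115,.14,(.3,.5,-.1,.25)),("rack",.07,.085,(.3,.6,-.1,.25)),("head",.12,.17,(.45,.7,-.1,.2)),("bottle",.02,.2,(.4,.6,-.35,-.15))]:
        for o in blob(n,W,z0,z1,b): print(nm,*o)
E
```

```text
top
plate [553.2 108.6] [224.1 353.5] 4.2 10.6 4271 [215 132 127  82]
plate [549.1 267. ] [16.5  5.8] 5.5 11.6 15 [219 164   3   7]
plate [555.1  34.1] [ 45. 169.] 4.1 10.5 926 [273 166  63  16]
plate [465.1 269.7] [70.2 21.4] 3.4 10.8 166 [210 184  10  26]
plate [491.4 149.6] [15.   8.7] 5.2 10.3 20 [258 189   4   6]
plate [ 459.7 -217.6] [ 81.8 105.5] 79.2 6.6 318 [375 196  31  45]
plate [ 488.  -224.2] [51.6  9.6] 78.3 7.1 72 [387 202  20   9]
plate [361.4 242.3] [ 2.5 20. ] 76.8 8.1 14 [217 232   4   8]
plate [377.9  64.7] [ 4.  29.7] 16.0 10.6 15 [280 235  12   3]
plate [333.6  73.9] [ 2.7 26.1] 17.6 12.3 13 [275 251  11   3]
coupons [ 471.5 -287.2] [50.  17.1] 78.3 91.1 134 [417 205  21  12]
coupons [ 438.4 -210.4] [50.  21.9] 77.4 91.4 183 [385 214  22  14]
coupons [ 416.9 -386.8] [22.1 46.1] 34.0 85.0 143 [456 228  16  17]
coupons [ 329.1 -213.3] [21.8 49.3] 20.5 85.3 186 [383 258  22  14]
stand [ 476.7 -253.7] [131.1  27. ] 78.3 45.0 270 [384 199  51  24]
stand [ 432.2 -208.4] [66.5 24.7] 67.8 45.4 104 [379 215  26  17]
stand [ 422.7 -277. ] [64.3 26.4] 77.5 45.2 142 [405 22
[... 2496 characters left out ...]
353 277  21  17]
bar [455.5 142.3] [ 8.2 47.6] 1.4 127.3 46 [327 221   5  14]
rack [391.6 -87.1] [37.2 24.5] 2.2 72.9 52 [350 192  13   6]
rack [566.8 187. ] [ 29.5 127.2] 4.2 73.9 122 [280 234  13  33]
rack [524.9 150.3] [23.2 63.4] 4.7 74.4 77 [298 234  10  17]
rack [454.5 144.8] [5.5 5.5] 3.7 77.1 13 [328 239   3   5]
rack [572.6 220.2] [ 6.4 58.6] 3.6 73.6 39 [279 251   5  16]
rack [531.7 219.8] [ 7.5 57.7] 2.3 74.5 44 [295 251   5  17]
rack [510.6 216.1] [17.6 61.7] 15.2 73.9 45 [300 252   8  17]
head [642.6 105.9] [44.  60.3] 4.3 135.2 241 [253 204  18  18]
head [455.4 142.3] [ 8.2 47.6] 1.4 127.5 42 [327 221   5  13]
bottle [ 452.9 -247.1] [140.5  75.8] 78.1 44.4 613 [324 153  31  40]
```

Summary of the measurements:

| Item | Result |
|---|---|
| Rail | yaw ≈ 4.2°, origin ≈ (0.518, 0.106) |
| Thick coupon | (0.438, -0.209) |
| Thin coupon | (0.471, -0.286), stand yaw -11.7° |
| Head | rail y ≈ -12 mm |

Next comes the bar. I'll slide to the right stop by force, back off 4 mm and release.

```bash
cat >> h.py <<'E'
YAW=np.radians(4.2); O=np.array([.5183,.107])
ex=np.array([np.cos(YAW),np.sin(YAW)]);ey=np.array([-ex[1],ex[0]])
def best(p,a):
    c=[]
    for k in (-1,0,1):
        if k==0 or True:
            j=solve_ik(list(p),rot(a+k*np.pi).tolist())
            if j is not None: c.append((abs(j[6]),k))
    return a+min(c)[1]*np.pi
def go(p,a):
    a=best(p,a); reach(list(p),rot(a)); return a
def st(m=""):
    s=sense(); print(m,round(s["time_s"],1),np.round(s["tool_pos"],4),"gap",round(s["finger_gap"],3),"F",np.round(s["ft_force"],1),"g",round(s["grip_force"],1)); return s
E
python3 - <<'E'
from h import *
b=np.array([.4555,.141])
go([*b,.20],YAW); st()
command_gripper(.45); servo_line([*b,.104],speed=.1,until_force=8); st("down")
command_gripper(0,60); s=st("grip")
p=np.array(s["tool_pos"]); p[2]+=.005; servo_line(list(p),speed=.05); st("lift")
q=p.copy(); q[:2]-=ey*.19; print("hit",servo_line(list(q),speed=.08,until_force=12)); s=st("stop")
r=np.array(s["tool_pos"]); print("travel",np.dot((r-p)[:2],ey),np.dot((r-p)[:2],ex))
E
```

```text
3.0 [0.456  0.1399 0.1999] gap 0.998 F [ 0.  -0.6  1.2] g 0.0
down 4.6 [0.4561 0.1413 0.1046] gap 0.45 F [ 0. -0.  0.] g 0.0
grip 5.0 [0.4568 0.1412 0.1048] gap 0.101 F [1.9 0.1 1.7] g 60.9
lift 5.2 [0.4568 0.1409 0.1094] gap 0.102 F [ 4.4  1.  -6.6] g 59.9
hit True
stop 7.1 [ 0.4692 -0.0235  0.1091] gap 0.099 F [ 3.8  1.5 -7.6] g 59.9
travel -0.1651337455041299 0.00032176569759641017
```

```bash
python3 - <<'E'
from h import *
p=np.array(sense()["tool_pos"]); p[:2]+=ey*.004; servo_line(list(p),speed=.03); st("back")
p[2]-=.012; servo_line(list(p),speed=.05); st("low")
command_gripper(.45); wait(.3); st("open")
servo_line([p[0],p[1],.2],speed=.2)
go([.40,-.25,.2],np.radians(-11.7)); st()
for n in("top","side"):
    i,d=snapshot(n); np.save(n+"1.npy",d); W=cloud(n,d)
    if n=="top": cv2.imwrite("pics/t1.png",cv2.resize(cv2.cvtColor(i,cv2.COLOR_RGB2BGR)[100:260,190:450],None,fx=3,fy=3,interpolation=cv2.INTER_CUBIC))
    for nm,z0,z1,b in [("bar",.095,.14,(.4,.5,-.1,.25)),("rack",.07,.085,(.48,.6,-.1,.25)),("tray",.045,.062,(.35,.5,-.0,.25)),("block",.05,.062,(.25,.43,.15,.4)),("coupons",.08,.1,(.42,.5,-.35,-.18)),("head",.12,.17,(.55,.7,-.1,.2))]:
        for o in blob(n,W,z0,z1,b): print(nm,*o)
E
```

```text
back 7.3 [ 0.469  -0.0206  0.1091] gap 0.107 F [ 4.1 -1.  -6.9] g 59.8
low 7.7 [ 0.4689 -0.0196  0.0965] gap 0.108 F [ 4.  -0.7 -7.1] g 39.5
open 8.4 [ 0.4689 -0.0195  0.0971] gap 0.453 F [ 0.2 -0.8 -0.3] g 0.0
 10.0 [ 0.4005 -0.2481  0.1994] gap 0.452 F [ 0.4 -0.9  0.5] g 0.0
bar [466.9 -19.6] [ 9.1 47. ] 4.3 111.0 83 [311 198  20   5]
rack [576.   61.1] [23.9 63.1] 5.9 75.4 136 [282 154  25   9]
rack [584.5  -8.9] [20.2 63. ] 4.4 74.0 83 [309 154  25   9]
rack [568.2  -9.4] [ 4.6 59.8] 6.9 76.1 45 [309 163  24   2]
rack [532.   58.6] [30.1 62.4] 3.3 75.1 128 [281 169  25  12]
rack [537.4 -11.2] [22.7 62.2] 5.8 75.3 125 [308 171  25   9]
tray [460.9  55.4] [62.2 64.1] 4.7 48.5 95 [279 192  26  24]
tray [432.1  39.7] [19.2 46.4] 30.5 48.0 41 [287 208  17   9]
tray [363.2 244.9] [25.5  9. ] 0.8 51.8 37 [211 228   6  11]
tray [356.7  45.3] [ 7.9 38.5] 12.9 56.4 40 [283 241  16   5]
block [357.8 265.7] [43.8 43. ] 76.5 54.3 254 [195 224  22  21]
coupons [ 475.1 -270.7] [15.8 15.8] 80.8 90.3 42 [417 205   8   7]
coupons [ 438.2 -210.5] [50.2 22.1] 77.9 90.9 181 [385 214  22  14]
head [64
[... 355 characters left out ...]
11  28]
rack [575.8  59.8] [23.6 71.2] 3.8 74.3 69 [285 213  10  16]
rack [536.   90.2] [12.2 20.7] 62.3 71.6 14 [299 225   8   5]
tray [483.4  59.4] [14.2 66.4] 6.1 46.7 31 [319 222   6  16]
tray [466.   28.1] [ 7.8 37.5] 86.8 46.4 18 [322 222  14   3]
tray [437.5  60.7] [73.9 34.4] 66.4 46.5 39 [326 223  15  15]
tray [360.2  74. ] [ 9.5 49.8] 16.1 59.2 36 [361 227   8  15]
tray [366.4 248.1] [ 6.2 18.5] 71.8 53.0 13 [357 277   8   2]
block [359.8 269.4] [45.2 40.2] 72.4 53.2 190 [354 277  19  15]
coupons [ 471.1 -283.6] [58.  16.1] 79.0 89.1 45 [332 153   8  10]
coupons [ 438.5 -208.9] [55.8 22. ] 76.0 88.9 69 [339 165  10  11]
head [642.9 105. ] [42.2 62.6] 4.6 135.6 244 [253 204  18  18]
```

View pics/t1.png

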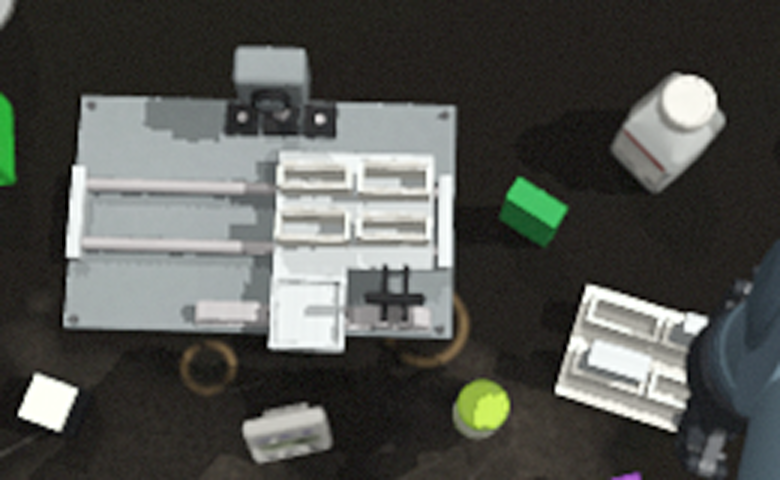

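The bar top is at 111 mm, so the carriage is locked at notch 0, and the rack sits at the right end as expected. Thick coupon first, into the wide front slot.

```bash
cat >> h.py <<'E'
B=np.array([.469,-.0200]); RY=np.radians(4.3)
def slot(X,Y): return B+ex*X+ey*Y
def pick(c,a,z=.0475):
    command_gripper(.45); go([*c,.15],a); servo_line([*c,z],speed=.12,until_force=8); st("at")
    command_gripper(0,50); s=st("grip"); p=np.array(s["tool_pos"])
    servo_line([p[0],p[1],.165],speed=.15); st("up"); return s
def insert(t,dz,z0):
    go([*t,.165],RY); st("over")
    servo_line([*t,z0+.045],speed=.12)
    h=servo_line([*t,z0-.002],speed=.04,until_force=6); s=st("in %s, err %.4f"%(h,sense()["tool_pos"][2]-z0)); return s
E
python3 - <<'E'
from h import *
s=pick([.4392,-.2092],np.radians(-11.9)); z=s["tool_pos"][2]
if s["finger_gap"]>.1: insert(slot(.0702,.0735),0,z+.034)
E
```

```text
at 11.8 [ 0.4399 -0.2096  0.0482] gap 0.451 F [-0.5  0.2  0.1] g 0.0
grip 12.1 [ 0.4396 -0.2094  0.048 ] gap 0.205 F [-0.  -0.5  0.7] g 51.3
up 13.0 [ 0.4386 -0.2092  0.1641] gap 0.207 F [ 0.8  0.2 -1.9] g 52.1
over 14.1 [0.5334 0.0562 0.1642] gap 0.209 F [-0.3 -1.1 -1.7] g 52.0
in True, err -0.0000 15.6 [0.5334 0.0586 0.082 ] gap 0.207 F [-0.9 -0.4  4.6] g 51.0
```

```bash
python3 - <<'E'
from h import *
p=sense()["tool_pos"]
command_gripper(.45); servo_line([p[0],p[1],.165],speed=.15)
s=pick([.4722,-.2860],np.radians(-11.9)); z=s["tool_pos"][2]
i,d=snapshot("side"); W=cloud("side",d); print(*blob("side",W,.11,.14,(.5,.6,.02,.1)),*blob("side",W,.08,.1,(.5,.6,.02,.1)))
cv2.imwrite("pics/s2.png",cv2.resize(cv2.cvtColor(i,cv2.COLOR_RGB2BGR)[120:320,250:420],None,fx=3,fy=3))
E
```

```text
at 19.2 [ 0.473  -0.2862  0.0482] gap 0.453 F [ 0.4  0.7 -0.5] g 0.0
grip 19.6 [ 0.4725 -0.2862  0.048 ] gap 0.137 F [0.  0.1 1.6] g 48.1
up 20.5 [ 0.4715 -0.286   0.164 ] gap 0.138 F [-0.4 -0.2 -0.4] g 48.4
(array([532.9,  57.9]), array([21.5, 55.3]), 2.9, 123.6, np.int32(105), array([300, 201,   9,  15], dtype=int32)) (array([530.4,  81.8]), array([11.5,  5.3]), 7.1, 90.6, np.int32(33), array([302, 218,   5,   7], dtype=int32))
```

View pics/s2.png

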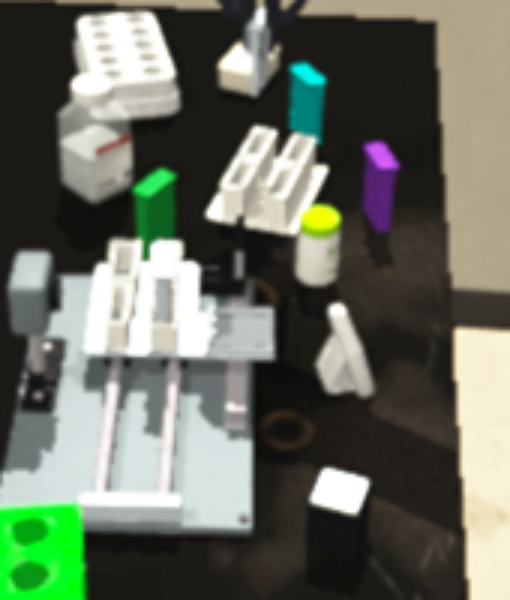

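The thick coupon stands in the front-left slot, with its top at about 125 mm once the side-camera bias is allowed for. The stand is empty and the gripper holds the thin coupon, which goes into the narrow front slot.

```bash
python3 - <<'E'
from h import *
s=insert(slot(.0702,.0035),0,.082)
E
```

```text
over 21.6 [ 0.5387 -0.0138  0.1644] gap 0.138 F [ 0.4  0.4 -0. ] g 48.4
in True, err -0.0000 23.1 [ 0.5386 -0.0113  0.082 ] gap 0.137 F [0.5 0.3 4.6] g 48.4
```

```bash
python3 - <<'E'
from h import *
p=sense()["tool_pos"]
command_gripper(.45); servo_line([p[0],p[1],.165],speed=.15)
go([.40,.12-.3,.18],RY)
print("tray px",pix("top",292.3,204.5,.048))
command_gripper(.8)
for n in("top","side"):
    i,d=snapshot(n); W=cloud(n,d)
    for nm,z0,z1,b in [("block",.05,.062,(.25,.43,.15,.4)),("cp",.11,.14,(.5,.6,-.08,.1)),("tray",.044,.055,(.41,.5,.015,.1)),("trayfloor",.036,.0435,(.41,.5,.015,.1))]:
        for o in blob(n,W,z0,z1,b): print(nm,*o)
st()
E
```

```text
tray px [0.45832618 0.05335865]
block [360.  292.5] [42.5 42.9] 72.4 54.2 254 [185 222  21  21]
cp [532.9  57.8] [21.9 49.6] 6.0 125.4 182 [282 165  21   9]
cp [537.7 -12.3] [16.6 46.9] 6.0 125.0 127 [311 167  20   7]
tray [461.   55.4] [67.4 64. ] 4.3 48.1 152 [279 191  26  26]
trayfloor [496.6  80.6] [ 6.6 15.9] 8.0 40.1 19 [281 189   7   3]
trayfloor [497.1  47. ] [40.   5.2] 88.3 40.7 34 [289 190  16   3]
trayfloor [461.1  55.9] [54.4 55.5] 5.6 40.4 421 [281 194  22  21]
block [361.3 296.4] [44.6 41.9] 75.1 53.5 202 [352 285  21  16]
cp [535.1  23.8] [ 21.5 124.8] 3.9 123.6 175 [300 188   9  29]
tray [460.1  55.6] [61.2 70.5] 6.1 46.4 91 [319 222  22  16]
trayfloor [464.   56.5] [74.1 68.1] 3.4 39.9 100 [315 224  27  16]
trayfloor [460.7  49.8] [54.8 53.4] 4.1 39.3 214 [320 224  20  12]
 25.6 [ 0.4003 -0.1796  0.18  ] gap 0.799 F [ 0.2  0.2 -0. ] g 0.0
```

Both coupons are fully down, with tops at 125 mm. The block has been knocked 27 mm to the left, so I'll use its new pose.

```bash
python3 - <<'E'
from h import *
c=[.3613,.2940]; t=[.462,.0560]; a=np.radians(-16.5)
go([*c,.15],a); servo_line([*c,.021],speed=.12,until_force=8); st("at")
command_gripper(0,40); s=st("grip"); z=s["tool_pos"][2]
servo_line([*c,.165],speed=.15); st("up")
go([*t,.165],RY); servo_line([*t,.085],speed=.12); st("over")
h=servo_line([*t,z+.038],speed=.04,until_force=5); s=st("down %s %.4f"%(h,sense()["tool_pos"][2]-z-.04))
E
```

```text
at 28.6 [0.3618 0.2945 0.0216] gap 0.801 F [ 0.5 -0.5  0.1] g 0.0
grip 28.9 [0.3619 0.2946 0.0218] gap 0.508 F [0.5 0.1 3.9] g 42.0
up 30.0 [0.3607 0.2932 0.164 ] gap 0.51 F [ 0.6 -0.1 -1.3] g 41.3
over 31.9 [0.4625 0.0568 0.0856] gap 0.507 F [ 0.3 -0.4 -0.7] g 41.3
down True -0.0000 32.4 [0.4617 0.0559 0.0617] gap 0.51 F [-1.  -0.8  5. ] g 42.2
```

```bash
python3 - <<'E'
from h import *
p=sense()["tool_pos"]
command_gripper(.72); servo_line([p[0],p[1],.165],speed=.15); command_gripper(.45)
go([*B,.165],YAW); servo_line([*B,.087],speed=.1,until_force=8); st("at")
command_gripper(0,60); s=st("grip"); p=np.array(s["tool_pos"])
p[2]+=.0225; servo_line(list(p),speed=.05); s=st("lift")
q=p.copy(); q[:2]+=ey*.072; print("hit",servo_line(list(q),speed=.06,until_force=15)); s=st("slid")
if s["finger_gap"]<.15:
    q[2]-=.012; servo_line(list(q),speed=.05); st("low")
    command_gripper(.45); wait(.3); servo_line([q[0],q[1],.2],speed=.15)
    go([.40,-.25,.2],YAW); st()
    for n in("top","side"):
        i,d=snapshot(n); W=cloud(n,d)
        if n=="top": cv2.imwrite("pics/t3.png",cv2.resize(cv2.cvtColor(i,cv2.COLOR_RGB2BGR)[100:260,190:450],None,fx=3,fy=3,interpolation=cv2.INTER_CUBIC))
        for nm,z0,z1,b in [("bar",.1,.14,(.44,.5,.02,.1)),("cp",.118,.135,(.5,.6,-.08,.25)),("block",.085,.1,(.41,.5,.05,.2)),("head",.12,.17,(.6,.7,-.1,.2))]:
            for o in blob(n,W,z0,z1,b): print(nm,*o)
E
```

```text
at 35.3 [ 0.4696 -0.0196  0.0875] gap 0.451 F [ 0.1  1.2 -0.9] g 0.0
grip 35.6 [ 0.469  -0.0201  0.0877] gap 0.098 F [-2.8 -1.   5.7] g 59.2
lift 36.3 [ 0.469  -0.0201  0.1102] gap 0.105 F [ 2.2  1.  -7.1] g 58.3
hit False
slid 37.6 [0.4635 0.0522 0.1102] gap 0.105 F [ 2.2  1.3 -6.9] g 58.3
low 38.0 [0.4636 0.0514 0.0978] gap 0.1 F [ 1.2  0.7 -6.8] g 58.5
 40.7 [ 0.4005 -0.2483  0.1997] gap 0.45 F [0.2 0.1 0.5] g 0.0
bar [461.6  51.7] [ 9.5 47.1] 4.7 110.6 90 [282 197  20   5]
cp [527.4 128.8] [22.8 49.8] 3.2 125.4 181 [253 164  21  10]
cp [530.8  58.8] [15.2 47.2] 5.7 125.5 124 [282 167  20   7]
block [453.8 126. ] [43.4 43.7] 5.9 93.6 299 [254 192  18  18]
head [642.4 103.3] [43.1 60.3] 3.1 137.4 389 [267 116  25  19]
bar [461.6  54.9] [ 8.5 47.4] 5.1 109.1 48 [328 206   4  13]
cp [531.6  62.4] [15.6 52.5] 4.7 124.4 69 [301 202   7  12]
cp [527.1 131.7] [21.5 55.7] 4.5 123.9 113 [298 217  10  14]
block [455.2 127.4] [41.1 50.7] 4.2 92.6 189 [322 228  16  13]
head [642.9 105.9] [43.3 62.9] 6.0 135.3 244 [253 204  18  18]
```

View pics/t3.png

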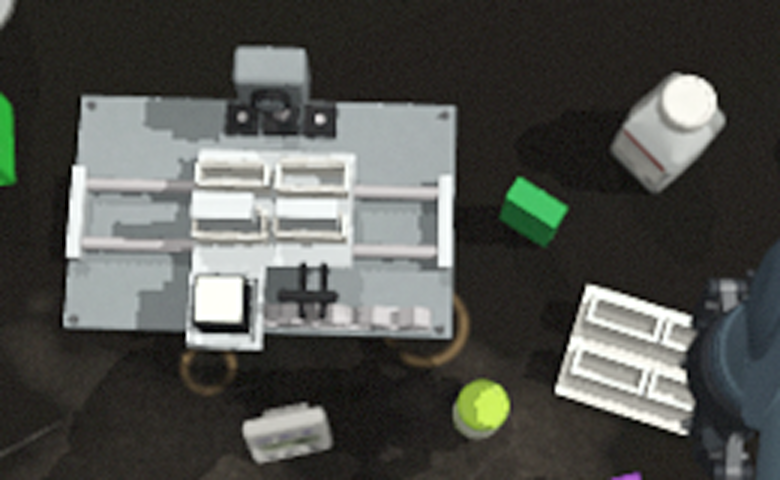

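The rack middle and the head agree to about 1 mm along the rail. The bar is down at 110.6 mm, the coupons are seated, the block is in the tray and the arm is clear.

```bash
python3 -c "
from rig import *
print(job_done())"
```

```text
the job is handed in; nothing more can be done
None
```

The job is done and handed in: both coupons present (one thick, one thin) are seated in matching slots, the reference block is in the tray, and the carriage is locked at the 0.072 notch in front of the imaging head.

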